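# Latch the rock sample case and lift it by its handle

## Task

Swing the latch on top of the wooden rock sample case fully closed, until its end rests home in the keeper, while the case stands on the bench. Then lift the case by its carrying handle about 10 cm clear of the bench and keep it there, level and steady; finish while still holding it in the air. Leave the stone, the hammer and the hand lens where they lie.

Things in the scene. Friction and masses are not known exactly. Their poses are not given: they have to be found in the camera images.
- case: closed wooden sample case, a box 150 mm (its x) by 280 mm (its y) by 75 mm high, 0.4 to 0.95 kg in all, its weight near the middle; loose on the bench; origin at the centre of its underside, z up. Its lid is down and stays down. On top: the carrying handle in the middle and the latch near the +y end
- handle: the case's rigid handle: a straight black bar 100 mm long (along the case's y), 16 mm wide (its x), 14 mm high, on two posts (12 by 10 mm) 42 mm to either side of the middle; origin on the lid's top at the case's middle (75 mm above its underside), axes as the case's; bar's middle 38 mm above this origin, 31 mm clear under the bar
- handle_mid (a point): centre of the handle's bar, 113 mm above the case's underside, straight above the case's middle; axes as the case's
- latch_pivot (a point): point on the latch's pivot axis (parallel to the case's z) at the level of the lid's top, 72 mm from the case's middle along its +y; the round boss there is 18 mm across and 12 mm high
- pin_top (a point): centre of the top of the latch's thumb pin, an upright round steel pin 10 mm across, 42 mm from the pivot axis, reaching from 10 to 44 mm above the lid's top. The latch arm is a flat bar 12 mm wide, ending 62 mm from the pivot, lying 4 to 10 mm above the lid. Axes turn with the latch: y points from pivot to pin
- latch (a joint): angle of the latch about its pivot, rad: 0 = fully closed, at its stop, the arm pointing along the case's +y with its end in the keeper; it grows as the latch opens, turning anticlockwise seen from above (towards the case's -x), up to 1.6. Light friction (about 0.5 N at the pin) keeps it where it is left; no spring
- specimen: bystander: a lumpy stone about 80 by 70 mm and 42 mm high, lying on the bench beside the case's +y end; origin under its larger lump
- hammer: bystander: a hammer 260 mm long lying flat on the bench beside the case's -y end; origin under its middle, long axis x
- lens: bystander: a round hand lens 44 mm across and 12 mm high with a short black handle (to 66 mm along its x), lying flat on the bench beside the case's far (+x) side; origin under the lens's centre
- keeper (a point): steel keeper for the latch's end, on the case's top, 129 mm from the middle along its +y: this point is on the lid level under its lip. Back wall on the +x side, inner face 7 mm from the case's middle line; lip 13 to 16 mm above the top, 12 mm wide along y; open to -x, where the latch's end enters. Axes as the case's

How it is judged (in metres and radians):
On the way, in this order (a step that is already met when the one before it is completed fails the run):
1. the latch is closed in its keeper (within 0.1 rad) while the case stands on the bench (value of joint latch below 0.1 rad and height (world z) of case below 0.01 m), for 0.2 s.
2. the case is held by its handle, clear of the bench and level, for a second (height (world z) of case above 0.07 m and angle between case's own z axis and vertical below 0.1 rad and contact force between handle and the fingers above 2 N and linear speed of case below 0.05 m/s), for 1 s.
At the end, for the whole second after the job is handed in: The gripper holds the case by its handle with the case's underside 70 to 150 mm above the bench, tilted less than 0.1 rad, still (under 20 mm/s and 0.1 rad/s), carried by nothing else, the latch closed within 0.1 rad, and the stone, hammer and lens within 30 mm of where they lay (height (world z) of case between 0.07 and 0.15 m and angle between case's own z axis and vertical below 0.1 rad and linear speed of case below 0.02 m/s and angular speed of case below 0.1 rad/s and value of joint latch below 0.1 rad and contact force between handle and the fingers above 2 N and contact force between case and specimen below 0.1 N and contact force between case and hammer below 0.1 N and contact force between case and lens below 0.1 N and distance of each of specimen, hammer, lens from where it was at the start of the episode below 0.03 m); the arm keeps its last pose, push and grip.
It fails at once if the case is lifted before its latch is closed (height (world z) of case above 0.025 m and value of joint latch above 0.15 rad).
It fails at once if the case is tipped more than 0.35 rad (angle between case's own z axis and vertical above 0.35 rad).
It fails at once if a bystander is pushed away (distance of any of specimen, hammer, lens from where it was at the start of the episode above 0.03 m).
It also fails if it takes over 64 s, if anything falls off the work surface, if the arm or the gripper's body presses on something with over 40 N, if the wrist force passes 120 N, or if a joint passes its speed limit or range.

## Robot

A 7-joint arm with a two-finger parallel gripper is mounted at the origin on the work surface. World frame = base frame: x ahead of the robot, y to its left, z up, the work surface at z = 0. Lengths are in m, angles in degrees, forces in N, time in s.
With the tool pointing down it reaches from about 0.425 to 0.875 m from the base axis. Payload 4.7 kg.
Tool frame: the origin (TCP) lies midway between the tips of the shut fingers; the grasp point (between the pads) lies 19 mm behind it; z points along the fingers, y is the direction in which the jaws open and shut (so a half turn about z gives the same grasp; the last joint's range is limited). The gripper opens to 87 mm and grips with 3 to 60 N. Pads are 19 mm wide; open, the fingers measure 117 mm over their backs; the gripper's body (75 mm by 190 mm) begins 51 mm behind the grasp point.
Start: joints at [-63.535, 18.392, -4.016, 83.108, 1.295, 78.541, -3.26], TCP at [0.281, 0.586, 0.223] pointing down, gripper open.
Joint ranges: [-163.93, 163.93], [-17.29, 119.83], [-79.2, 71.16], [3.27, 140.29], [-89.18, 269.18], [5.43, 117.66], [-154.24, 154.24]. Speed limits (degrees/s): [147.25, 147.25, 180, 180, 180, 180, 180].

## Interface

Orientations are given as [roll, pitch, yaw] about the fixed x, y, z axes, in that order (R = Rz(yaw) Ry(pitch) Rx(roll)).
In Python, from cell import env gives the robot as it stands. The module is installed in compiled form; this text tells all that it offers.
- The arm moves only by the tool servo_tool, never from a script. Its argument "plan" is a list of rows, each a list of 3 entries, a list of its own where there are three numbers: the opening, from 0 (shut) to 1 (fully open), then the shift along the tool's x, y, z in cm, then the turn, a rotation vector about the tool's x, y, z in degrees. A call has 1 to 20 rows; each row shifts and turns the pose as measured when the row begins, along the tool's axes as they then stand; what a row does not reach is not made up. A row lasts 1/12 s, in which the tool goes at most 41.7 mm and 7.16 degrees, less where a joint would pass 70% of its speed; a pose out of reach is approached as far as the arm can. A call is refused whole if a number of a shift passes 4.17 or a number of a turn 7.16, either way. A call with a gripper value outside its range is refused whole. The fingers move at their own pace and stop on an object; "force" is the grip in N (left out, the last holds). Time passes only in rows, so rows that do not move let the fingers close. It gives the time, the measured TCP pose, the force and the opening at its end, in the units of the state.
- env.get_obs(): the state, without advancing time (a new reading comes with each control period).
- env.read_camera(name): name is "scene" or "top"; returns a dict with "image" (420x560x3 uint8, blue, green, red), "fx", "fy", "cx", "cy" (pixels), "rvec" (rotation vector, rad) and "tvec" (3), from world to camera coordinates, as OpenCV has them. Camera axes: x right, y down, z forward; pixel columns grow to the right and rows downward; lengths in m; the calibration is good to about 2 mm. A picture is of the moment at which its call begins. There is no depth.
- env.sign_off(): hands the job in, once; it reports no verdict.
The state is a dict: "time_s": time; "qpos": joint angles; "joint_velocities": joint speeds; "effort": joint torques, N m; "tool_pos": TCP position; "tool_rot": TCP orientation; "force": force on the tool from outside, world axes, zero at the start; "wrist_torque": the same for the moment, N m; "grip_width": finger opening in m.
Only numpy, scipy, OpenCV 4.12 (cv2) and the standard library are available. Lean on these libraries where they do the work, as an engineer would, in place of code of your own. Each camera call takes 0.05 s, during which the arm holds its last target. There are 200 camera calls.

## Working session

There is one attempt and no reset: what is moved stays moved. The work goes in short steps, Python scripts to look and compute and a tool call to move; the robot and the scene stay as the last step left them, time stands still between calls to the robot, and variables do not carry over. Pictures are saved under pics/ and viewed, about 8 in all and at most 12, crops included, and the job is handed in when it is done.

Besides the shell and the picture viewer there is one more tool, called after ">>>" by a JSON object that holds its "fn" and its "kwargs", one argument or row to a line. servo_tool: Moves the arm, as the interface text tells. Its arguments: {"type":"object","properties":{"plan":{"type":"array"},"force":{"type":"number"}},"required":["plan"]}

```bash
mkdir -p pics; cat > h.py <<'E'
import numpy as np, cv2
from cell import env
def cam(n):
    c=env.read_camera(n); R=cv2.Rodrigues(np.array(c["rvec"],float))[0]
    K=np.array([[c["fx"],0,c["cx"]],[0,c["fy"],c["cy"]],[0,0,1.]])
    return c["image"],K,R,np.array(c["tvec"],float).ravel()
def onplane(px,z,K,R,t):
    d=R.T@np.linalg.solve(K,[px[0],px[1],1.]); o=-R.T@t
    return o+d*(z-o[2])/d[2]
def proj(P,K,R,t):
    return cv2.projectPoints(np.array(P,float).reshape(-1,3),cv2.Rodrigues(R)[0],t,K,None)[0].reshape(-1,2)
E
python3 - <<'E'
from h import *
for n in("scene","top"):
    im,K,R,t=cam(n); cv2.imwrite(f"pics/{n}0.png",im); print(n,K[0,0],-R.T@t)
    np.savez(f"{n}.npz",K=K,R=R,t=t)
print(env.get_obs())
E
```

```text
scene 511.46546126736683 [ 1.32009517 -0.58157171  0.74835637]
top 488.5571249586265 [0.49444945 0.03548082 1.10691391]
{'time_s': 0.1, 'qpos': array([-63.53594699,  18.43446564,  -4.01492942,  83.16871151,
         1.29523874,  78.54019586,  -3.25987235]), 'joint_velocities': array([-0.0238163 , -0.13454882, -0.00015977, -0.15130985, -0.00216881,
        0.02371526,  0.02279173]), 'effort': array([-2.61452160e-04, -4.92571056e+01, -4.06085690e-01, -3.13397598e+01,
       -6.41891873e-02,  3.94086353e-02,  6.74496960e-05]), 'tool_pos': array([0.28126695, 0.58544218, 0.22156772]), 'tool_rot': array([-1.79901870e+02,  5.89431251e-03,  1.54345168e+02]), 'force': array([-0.15012209, -0.21567842, -0.82824374]), 'wrist_torque': array([ 0.03218264, -0.03220603,  0.02072247]), 'grip_width': 0.08669928967018081}
```

View pics/top0.png

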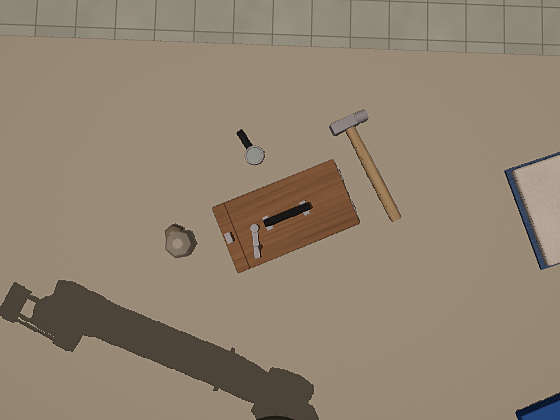

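View pics/scene0.png

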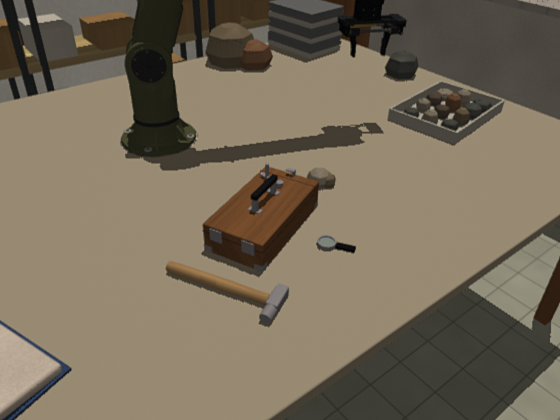

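The top view shows the case's lid corners at about (213,207), (333,160), (359,223) and (239,272). The handle runs from (265,223) to (311,207), the latch boss is at (255,228) with its arm pointing down to (257,257), and the keeper is at (229,238). I'll fit a pose to these and overlay it.

```bash
cat >> h.py <<'E'
def W(p,loc):
    x,y,a=p[:3]; l=np.array(loc,float).reshape(-1,3); c,s=np.cos(a),np.sin(a)
    return np.c_[x+c*l[:,0]-s*l[:,1], y+s*l[:,0]+c*l[:,1], l[:,2]]
def latch(th,r,z): return [-r*np.sin(th),.072+r*np.cos(th),z]
def overlay(im,p,th,K,R,t):
    im=im.copy()
    def pl(L,c,cl=True): cv2.polylines(im,[np.round(proj(W(p,L),K,R,t)*16).astype(int)],cl,c,1,cv2.LINE_AA,4)
    for z in(0,.075): pl([[sx*.075,sy*.14,z] for sx,sy in((1,1),(1,-1),(-1,-1),(-1,1))],(0,255,255))
    pl([[sx*.008,sy*.05,.12] for sx,sy in((1,1),(1,-1),(-1,-1),(-1,1))],(0,255,0))
    pl([latch(th,0,.087),latch(th,.062,.085)],(255,0,0),False)
    pl([latch(th,.042,.085),latch(th,.042,.119)],(0,0,255),False)
    pl([[0,.123,.091],[0,.135,.091],[.007,.135,.091],[.007,.123,.091]],(255,0,255))
    return im
E
python3 - <<'E'
from h import *
from scipy.optimize import least_squares
d=np.load("top.npz");K,R,t=d["K"],d["R"],d["t"]
px=np.array([[213,207],[333,160],[359,223],[239,272],[265,223],[311,207]],float)
L=[[.075,.14,.075],[.075,-.14,.075],[-.075,-.14,.075],[-.075,.14,.075],[0,.05,.12],[0,-.05,.12]]
f=lambda p:(proj(W(p,L),K,R,t)-px).ravel()
p=least_squares(f,[.5,.05,.3]).x
print(p,np.degrees(p[2]),f(p).round(1))
g=onplane((257,257),.085,K,R,t); b=W(p,[0,.072,.085])[0]; v=g-b
th=np.arctan2(v[1],v[0])-p[2]-np.pi/2; print("th",th%(2*np.pi),np.linalg.norm(v))
np.save("p.npy",[*p,th%(2*np.pi)])
for n,(x0,y0) in(("top",(180,120)),("scene",(180,140))):
    d=np.load(n+".npz"); im=cv2.imread(f"pics/{n}0.png")
    raw=cv2.resize(im[y0:y0+160,x0:x0+200],None,fx=4,fy=4,interpolation=cv2.INTER_CUBIC)
    S=np.array([[4,0,-4*x0],[0,4,-4*y0],[0,0,1.]])
    o=overlay(raw,p,th,S@d["K"],d["R"],d["t"]); cv2.imwrite(f"pics/{n}1.png",o[:600])
E
```

```text
[ 0.54672712 -0.01016177  0.40778435] 23.364322218430086 [-1.1 -0.   1.3 -1.2  2.   0.9 -1.1  1.5 -0.3  0.5 -0.5 -1.7]
th 1.2684956461582244 0.06046489314522
```

View pics/top1.png

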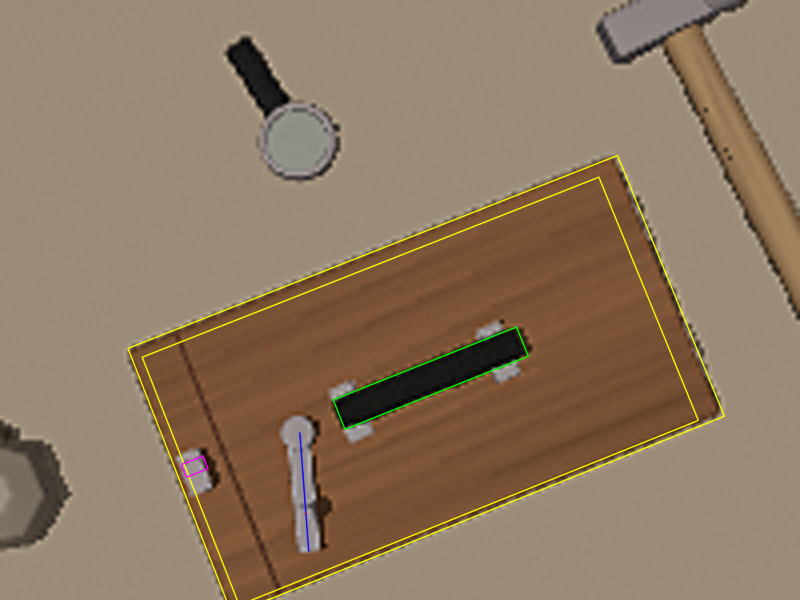

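View pics/scene1.png

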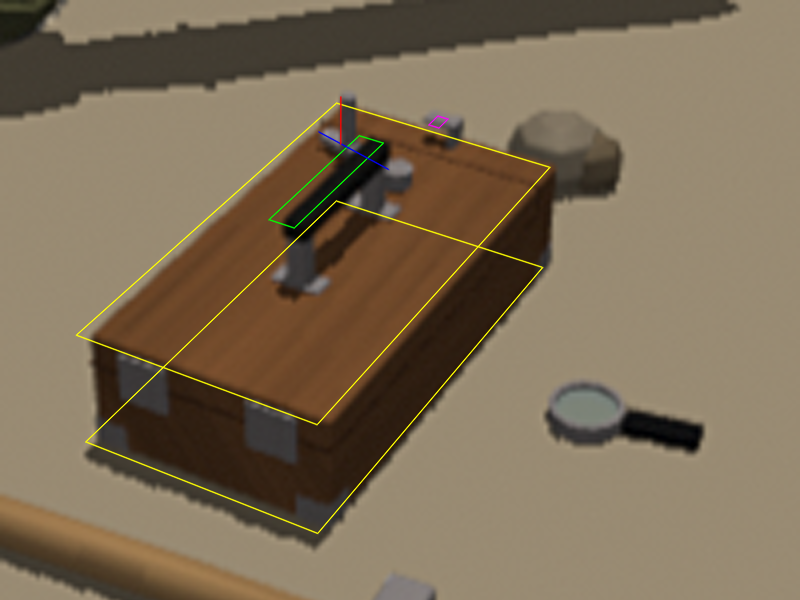

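The top overlay fits the lid, handle, boss and latch (about 1.27 rad open). In the scene crop the overlay sits up to 4 px left at the -y end. I'll fit both views jointly and check the calibration against the robot base and the visible gripper.

```bash
python3 - <<'E'
from h import *
from scipy.optimize import least_squares
C={n:np.load(n+".npz") for n in("top","scene")}
c=lambda n,P:proj(P,C[n]["K"],C[n]["R"],C[n]["t"])
print("base scene",c("scene",[[0,0,0]]),"tcp",c("scene",[[.2813,.5854,.2216]]), "tcp top",c("top",[[.2813,.5854,.2216],[0,0,0]]))
u=lambda a,o:np.array(a,float)/4+np.array(o)-.375
Lt=[[.075,.14,.075],[.075,-.14,.075],[-.075,-.14,.075],[0,.05,.12],[0,-.05,.12],[0,.072,.087]]
pt=u([[130,347],[618,155],[723,416],[338,414],[522,341],[298,432]],(180,120))
Ls=[[-.075,-.14,.075],[.075,.14,.075],[.075,-.14,.075],[0,.072,.087]]
ps=u([[93,337],[553,168],[333,428],[398,165]],(180,140))
def f(p,m=3): return np.r_[(c("top",W(p,Lt))-pt).ravel()*(m&1),(c("scene",W(p,Ls))-ps).ravel()*(m>>1)]
for m in(1,2,3):
    p=least_squares(f,[.54,0,.4],args=(m,)).x; print(m,p.round(4),f(p,3).round(1))
E
```

```text
base scene [[158.57255518 138.19653496]] tcp [[366.65964235  55.86994527]] tcp top [[-53.98143387 353.05490263]
 [273.77127534 467.16030172]]
1 [ 0.5476 -0.0094  0.4055] [-0.6  0.  -0.1  0.1  0.2  0.1  0.1 -0.1 -0.   0.   0.3 -0.2 -3.5 -0.2
  0.   0.2 -3.3 -0.5 -1.5  1.4]
2 [ 0.5493 -0.0055  0.4269] [-2.6  0.7 -3.1 -1.8 -1.4 -2.4 -1.6 -0.5 -2.1 -1.4 -1.2 -0.4 -0.8  0.3
  0.9 -0.6  0.4 -0.8 -0.4  1.1]
3 [ 0.5484 -0.008   0.4148] [-1.3  0.3 -1.2 -0.7 -0.3 -1.  -0.4 -0.3 -0.7 -0.6 -0.2 -0.3 -2.4  0.1
  0.3 -0.1 -1.8 -0.5 -1.1  1.3]
```

```bash
cat >> h.py <<'E'
from scipy.spatial.transform import Rotation as Ro
P0=np.array([.548,-.009,.410])
def go(target,yaw=None):
    o=env.get_obs(); Rt=Ro.from_euler("xyz",o["tool_rot"],degrees=True)
    d=Rt.inv().apply(np.array(target)-o["tool_pos"])*100
    T=Ro.from_euler("xyz",[180,0,o["tool_rot"][2] if yaw is None else yaw],degrees=True)
    print("t %.2f pos %s rot %s F %s w %.4f"%(o["time_s"],o["tool_pos"].round(4),o["tool_rot"].round(2),o["force"].round(1),o["grip_width"]))
    print("  tool shift cm",d.round(2),"turn deg",(Rt.inv()*T).as_rotvec(degrees=True).round(2))
E
python3 - <<'E'
from h import *
d=np.load("scene.npz"); q=onplane((266.4,163.4),.119,d["K"],d["R"],d["t"])
print("pin scene",q, "top px of it",[proj(q,*[np.load("top.npz")[k] for k in"KRt"])])
for th in(1.15,1.27,1.4): print(th,W(P0,latch(th,.042,.119)))
for th in(1.27,.9,.6,.3,0,-.1): print(th,W(P0,latch(th,.042,.119)).round(4))
go([.478,.053,.2])
E
```

```text
pin scene [0.47602713 0.05569844 0.119     ] top px of it [array([[253.97835174, 248.53109175]])]
1.15 [[0.47730258 0.05748614 0.119     ]]
1.27 [[0.47755031 0.05245526 0.119     ]]
1.4 [[0.478496   0.04708168 0.119     ]]
1.27 [[0.4776 0.0525 0.119 ]]
0.9 [[0.4787 0.0679 0.119 ]]
0.6 [[0.4837 0.0794 0.119 ]]
0.3 [[0.4919 0.0889 0.119 ]]
0 [[0.5026 0.0956 0.119 ]]
-0.1 [[0.5065 0.097  0.119 ]]
t 0.10 pos [0.2813 0.5854 0.2216] rot [-1.7990e+02  1.0000e-02  1.5435e+02] F [-0.2 -0.2 -0.8] w 0.0867
  tool shift cm [-40.79 -39.47   2.23] turn deg [-0.1   0.01 -0.  ]
```

>>> {"fn": "servo_tool", "kwargs": {
  "plan": [
    [0.4, [-2.7, -2.6, 0], [0, 0, 0]],
    [0.4, [-2.7, -2.6, 0], [0, 0, 0]],
    [0.4, [-2.7, -2.6, 0], [0, 0, 0]],
    [0.4, [-2.7, -2.6, 0], [0, 0, 0]],
    [0.4, [-2.7, -2.6, 0], [0, 0, 0]],
    [0.4, [-2.7, -2.6, 0], [0, 0, 0]],
    [0.4, [-2.7, -2.6, 0], [0, 0, 0]],
    [0.4, [-2.7, -2.6, 0], [0, 0, 0]],
    [0.4, [-2.7, -2.6, 0], [0, 0, 0]],
    [0.4, [-2.7, -2.6, 0], [0, 0, 0]],
    [0.4, [-2.7, -2.6, 0], [0, 0, 0]],
    [0.4, [-2.7, -2.6, 0], [0, 0, 0]],
    [0.4, [-2.7, -2.6, 0], [0, 0, 0]],
    [0.4, [0, 0, 0], [0, 0, 0]]
  ],
  "force": 5
}}

```text
time_s: 1.27
tool_pos: [0.4532, 0.1078, 0.213]
tool_rot: [-179.4, -0.4, 154.8]
force: [0.3, -0.0, -0.3]
grip_width: 0.035
```

```bash
python3 -c "
from h import *
go([.478,.053,.16])"
```

```text
t 1.27 pos [0.4532 0.1078 0.213 ] rot [-179.37   -0.39  154.81] F [ 0.3 -0.  -0.3] w 0.0350
  tool shift cm [-4.61 -3.85  5.31] turn deg [-0.63 -0.39  0.  ]
```

Move above the pin at z = 0.16, then check from the cameras.

>>> {"fn": "servo_tool", "kwargs": {
  "plan": [
    [0.4, [-2.3, -1.9, 1], [0, 0, 0]],
    [0.4, [-2.3, -1.9, 2], [-0.6, -0.4, 0]],
    [0.4, [0, 0, 2], [0, 0, 0]],
    [0.4, [0, 0, 0], [0, 0, 0]]
  ]
}}

```text
time_s: 1.6
tool_pos: [0.48, 0.0494, 0.1622]
tool_rot: [179.8, 0.1, 154.5]
force: [-0.9, 0.6, -0.2]
grip_width: 0.0347
```

```bash
python3 - <<'E'
from h import *
go([.478,.053,.13])
p=env.get_obs()["tool_pos"]
S=[]
for n,(x0,y0) in(("top",(205,195)),("scene",(215,90))):
    im,K,R,t=cam(n); r=cv2.resize(im[y0:y0+100,x0:x0+100],None,fx=4,fy=4,interpolation=cv2.INTER_CUBIC)
    M=np.array([[4,0,-4*x0],[0,4,-4*y0],[0,0,1.]])@K
    r=overlay(r,P0,1.27,M,R,t)
    cv2.circle(r,tuple(int(v) for v in proj(p,M,R,t)[0]),4,(255,255,0),-1); S.append(r)
cv2.imwrite("pics/a2.png",np.hstack(S))
E
```

```text
t 1.60 pos [0.48   0.0494 0.1622] rot [1.7984e+02 1.3000e-01 1.5450e+02] F [-0.9  0.6 -0.2] w 0.0347
  tool shift cm [0.35 0.23 3.22] turn deg [0.16 0.13 0.  ]
```

View pics/a2.png

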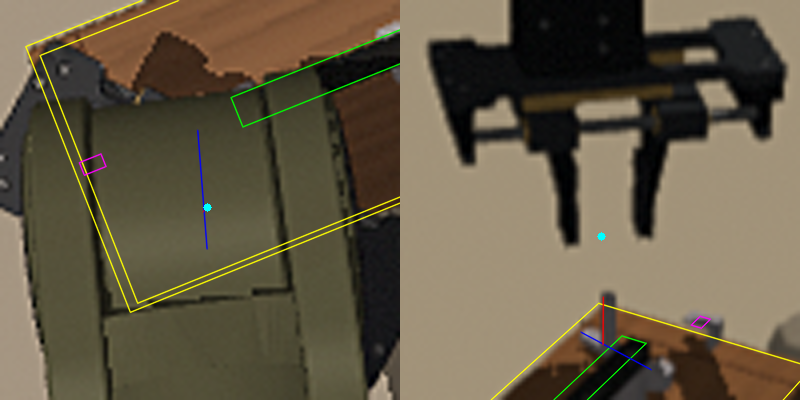

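The fingertips straddle about x=607 px in the scene half, and the pin's top is at (608,295). Both sit the same ~5 px (in the 4x crop) right of their projections, so the target holds. I'll centre and descend with the fingers either side of the pin.

>>> {"fn": "servo_tool", "kwargs": {
  "plan": [
    [0.4, [0.4, 0.2, 0.5], [0.1, 0.1, 0]],
    [0.4, [0, 0, 2], [0, 0, 0]],
    [0.4, [0, 0, 2], [0, 0, 0]],
    [0.4, [0, 0, 1.5], [0, 0, 0]],
    [0.4, [0, 0, 0], [0, 0, 0]]
  ]
}}

```text
time_s: 2.12
tool_pos: [0.482, 0.0624, 0.1091]
tool_rot: [179.3, 0.6, 155.2]
force: [-0.4, 0.6, 0.2]
grip_width: 0.0348
```

```bash
python3 -c "
from h import *
go([.478,.053,.098])"
```

```text
t 2.12 pos [0.482  0.0624 0.1091] rot [179.29   0.58 155.15] F [-0.4  0.6  0.2] w 0.0348
  tool shift cm [-0.02 -1.04  1.1 ] turn deg [0.71 0.58 0.  ]
```

>>> {"fn": "servo_tool", "kwargs": {
  "plan": [
    [0.4, [0, -0.5, 0.5], [0.7, 0.6, 0]],
    [0.4, [0, 0, 0.5], [0, 0, 0]],
    [0.4, [0, 0, 0], [0, 0, 0]],
    [0.4, [0, 0, 0], [0, 0, 0]]
  ]
}}

```text
time_s: 2.45
tool_pos: [0.4812, 0.0613, 0.1016]
tool_rot: [179.9, 0.1, 155.5]
force: [0.3, -0.2, 0.0]
grip_width: 0.035
```

```bash
python3 -c "
from h import *
go([.478,.053,.098])"
```

```text
t 2.45 pos [0.4812 0.0613 0.1016] rot [1.7988e+02 6.0000e-02 1.5547e+02] F [ 0.3 -0.2  0. ] w 0.0350
  tool shift cm [-0.06 -0.89  0.36] turn deg [0.12 0.06 0.  ]
```

>>> {"fn": "servo_tool", "kwargs": {
  "plan": [
    [0.2, [0, 0, 0.4], [0, 0, 0]],
    [0.2, [0, 0, 0], [0, 0, 0]],
    [0.2, [0, 0, 0], [0, 0, 0]],
    [0.2, [0.3, 0.5, 0], [0, 0, 0]],
    [0.2, [0.2, 0.5, 0], [0, 0, 0]],
    [0.2, [0, 0.5, 0], [0, 0, 0]],
    [0.2, [0, 0, 0], [0, 0, 0]]
  ]
}}

```text
time_s: 3.03
tool_pos: [0.4828, 0.078, 0.0987]
tool_rot: [179.9, 0.1, 155.4]
force: [0.1, -0.7, 0.2]
grip_width: 0.0174
```

```bash
python3 -c "
from h import *
go([.485,.082,.098]);go([.493,.092,.098]);go([.504,.099,.098])"
```

```text
t 3.03 pos [0.4828 0.078  0.0987] rot [1.7986e+02 6.0000e-02 1.5540e+02] F [ 0.1 -0.7  0.2] w 0.0174
  tool shift cm [-0.03  0.45  0.07] turn deg [0.14 0.06 0.  ]
t 3.03 pos [0.4828 0.078  0.0987] rot [1.7986e+02 6.0000e-02 1.5540e+02] F [ 0.1 -0.7  0.2] w 0.0174
  tool shift cm [-0.34  1.69  0.08] turn deg [0.14 0.06 0.  ]
t 3.03 pos [0.4828 0.078  0.0987] rot [1.7986e+02 6.0000e-02 1.5540e+02] F [ 0.1 -0.7  0.2] w 0.0174
  tool shift cm [-1.05  2.79  0.08] turn deg [0.14 0.06 0.  ]
```

Force of about 0.7 N along −y matches the latch's friction. I'll follow the arc to the end.

>>> {"fn": "servo_tool", "kwargs": {
  "plan": [
    [0.2, [0, 0.5, 0], [0, 0, 0]],
    [0.2, [-0.1, 0.5, 0], [0, 0, 0]],
    [0.2, [-0.2, 0.4, 0], [0, 0, 0]],
    [0.2, [-0.3, 0.5, 0], [0, 0, 0]],
    [0.2, [-0.3, 0.4, 0], [0, 0, 0]],
    [0.2, [0, 0, 0], [0, 0, 0]]
  ]
}}

```text
time_s: 3.53
tool_pos: [0.5031, 0.0984, 0.0989]
tool_rot: [179.8, 0.1, 155.5]
force: [0.0, -0.9, 1.0]
grip_width: 0.0178
```

```bash
python3 -c "
from h import *
go([.504,.099,.098])"
```

```text
t 3.53 pos [0.5031 0.0984 0.0989] rot [1.7981e+02 1.0000e-01 1.5550e+02] F [ 0.  -0.9  1. ] w 0.0178
  tool shift cm [-0.06  0.09  0.09] turn deg [0.19 0.1  0.  ]
```

>>> {"fn": "servo_tool", "kwargs": {
  "plan": [
    [0.2, [-0.3, 0.3, 0], [0, 0, 0]],
    [0.2, [-0.2, 0.2, 0], [0, 0, 0]],
    [0.2, [0, 0, 0], [0, 0, 0]]
  ]
}}

```text
time_s: 3.78
tool_pos: [0.5101, 0.1005, 0.0985]
tool_rot: [179.9, 0.0, 155.5]
force: [-0.4, -0.6, -0.7]
grip_width: 0.0175
```

```bash
python3 - <<'E'
from h import *
go([.504,.099,.098])
im,K,R,t=cam("scene"); x0,y0=205,125
r=cv2.resize(im[y0:y0+100,x0:x0+130],None,fx=6,fy=6,interpolation=cv2.INTER_CUBIC)
M=np.array([[6,0,-6*x0],[0,6,-6*y0],[0,0,1.]])@K
r=overlay(r,P0,0,M,R,t); cv2.imwrite("pics/b3.png",r)
E
```

```text
t 3.78 pos [0.5101 0.1005 0.0985] rot [1.7991e+02 4.0000e-02 1.5548e+02] F [-0.4 -0.6 -0.7] w 0.0175
  tool shift cm [ 0.49 -0.39  0.05] turn deg [0.09 0.04 0.  ]
```

View pics/b3.png

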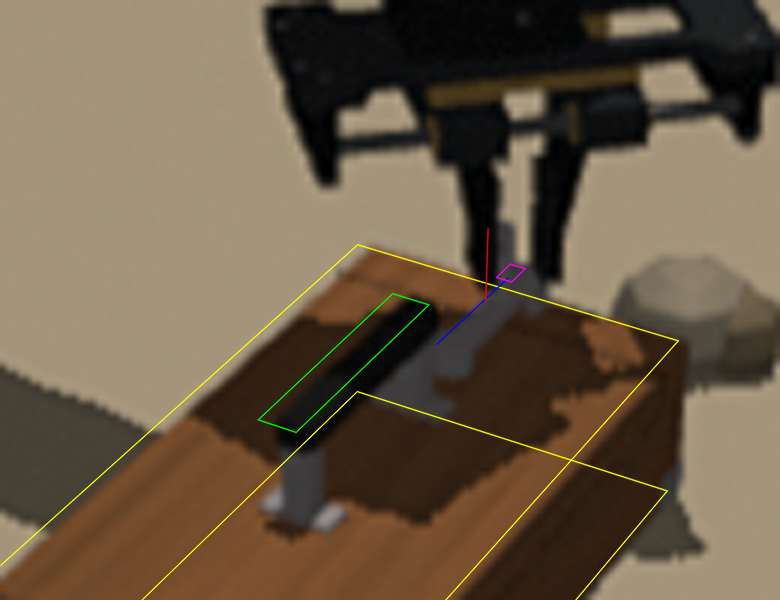

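The pin is held between the fingers at about (505,240), and the arm runs from the boss to the keeper, so it looks nearly or fully closed. The force hasn't risen to a stop yet, so I'll push a little more.

>>> {"fn": "servo_tool", "kwargs": {
  "plan": [
    [0.2, [-0.2, 0.3, 0], [0, 0, 0]],
    [0.2, [0, 0, 0], [0, 0, 0]]
  ]
}}

```text
time_s: 4.0
tool_pos: [0.5129, 0.1019, 0.0985]
tool_rot: [179.9, 0.0, 155.4]
force: [0.3, 0.4, -0.0]
grip_width: 0.0173
```

>>> {"fn": "servo_tool", "kwargs": {
  "plan": [
    [0.2, [-0.2, 0.3, 0], [0, 0, 0]],
    [0.2, [0, 0, 0], [0, 0, 0]]
  ]
}}

```text
time_s: 4.17
tool_pos: [0.5161, 0.1036, 0.0984]
tool_rot: [180.0, 0.0, 155.4]
force: [-0.5, 0.5, 0.2]
grip_width: 0.0174
```

Still no stop force, although the TCP is past where the closed pin should be. Either the pin slipped out past the pad edge or the case turned. I'll lift clear and look.

>>> {"fn": "servo_tool", "kwargs": {
  "plan": [
    [0.2, [0, 0, -1], [0, 0, 0]],
    [0.2, [0, 0, -2], [0, 0, 0]],
    [0.2, [0, 0, -3], [0, 0, 0]],
    [0.2, [0, 3, -3], [0, 0, 0]],
    [0.2, [0, 4, 0], [0, 0, 0]],
    [0.2, [0, 4, 0], [0, 0, 0]],
    [0.2, [0, 4, 0], [0, 0, 0]],
    [0.2, [0, 2, 0], [0, 0, 0]],
    [0.2, [0, 0, 0], [0, 0, 0]]
  ]
}}

```text
time_s: 4.92
tool_pos: [0.5941, 0.2658, 0.2033]
tool_rot: [178.9, 0.5, 155.1]
force: [-0.2, 0.6, -1.1]
grip_width: 0.0176
```

```bash
python3 - <<'E'
from h import *
go([.504,.099,.098])
S=[]
for n,(x0,y0) in(("top",(195,170)),("scene",(205,140))):
    im,K,R,t=cam(n); cv2.imwrite(f"pics/{n}4full.png",im)
    S.append(cv2.resize(im[y0:y0+120,x0:x0+80],None,fx=5,fy=5,interpolation=cv2.INTER_CUBIC))
cv2.imwrite("pics/c4.png",np.hstack(S))
E
```

```text
t 4.92 pos [0.5941 0.2658 0.2033] rot [178.93   0.49 155.08] F [-0.2  0.6 -1.1] w 0.0176
  tool shift cm [  1.23 -19.11  10.17] turn deg [1.07 0.49 0.  ]
```

View pics/c4.png

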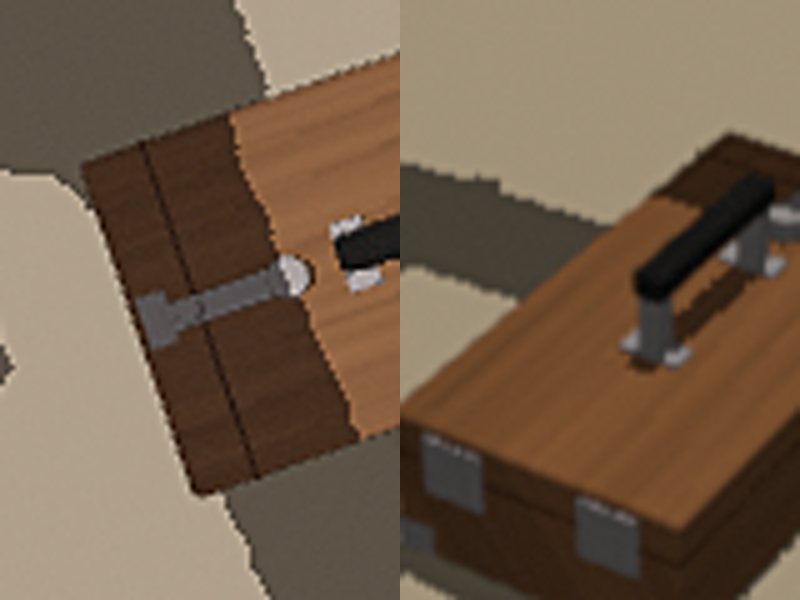

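The latch lies along the case's axis with its end in the keeper: boss (290,275) to keeper (160,320), slope 0.346, against 0.355 for the normal to the case's end edge. That makes it closed to about 0.01 rad. The case slid a few mm, so I'll re-measure it from the handle.

```bash
python3 - <<'E'
from h import *
from scipy.optimize import least_squares
d=np.load("top.npz");K,R,t=d["K"],d["R"],d["t"]
im=cv2.imread("pics/top4full.png")
# bar: dark pixels near the lid's middle
m=np.zeros(im.shape[:2],np.uint8); m[190:240,255:325]=(im[190:240,255:325].max(2)<45)
n,l,s,c=cv2.connectedComponentsWithStats(m); i=1+np.argmax(s[1:,4])
pts=np.argwhere(l==i)[:,::-1].astype(np.float32); r=cv2.minAreaRect(pts)
w=np.array([onplane(q,.12,K,R,t)[:2] for q in cv2.boxPoints(r)]); print(s[i],r,"sides",[np.linalg.norm(w[k]-w[k-1]).round(4) for k in range(4)])
cen=w.mean(0); e=max((w[1]-w[0],w[2]-w[1]),key=np.linalg.norm); print("bar centre",cen,"axis deg",np.degrees(np.arctan2(e[1],e[0]))%180-90)
u=lambda a:np.array(a,float)/5+[195,170]-.4
L=[[.075,.14,.075],[-.075,.14,.075],[0,.072,.087]]; px=np.vstack([u([83,165]),u([200,495]),u([294,275])])
f=lambda p:(proj(W(p,L),K,R,t)-px).ravel()
p=least_squares(f,[.55,0,.4]).x; print("from corners",p,np.degrees(p[2]),f(p).round(1))
x0,y0=195,140
v=cv2.resize(im[y0:y0+150,x0:x0+190],None,fx=4,fy=4,interpolation=cv2.INTER_CUBIC)
P=[*cen,np.radians(np.degrees(np.arctan2(e[1],e[0]))%180-90)]
cv2.imwrite("pics/d5.png",overlay(v,P,0,np.array([[4,0,-4*x0],[0,4,-4*y0],[0,0,1.]])@K,R,t))
go([*cen,.18],yaw=P[2]*57.2958+90)
E
```

```text
[262 202  48  22 375] ((285.446044921875, 212.8448486328125), (7.966625690460205, 49.07276916503906), 70.82099914550781) sides [np.float64(0.0161), np.float64(0.0996), np.float64(0.0162), np.float64(0.0994)]
bar centre [ 0.54974362 -0.00578566] axis deg 20.878456583175122
from corners [ 0.55168709 -0.00764905  0.37346245] 21.397822088429155 [-0.1 -0.6  0.2  0.7 -0.1 -0.2]
t 5.02 pos [0.5932 0.2614 0.203 ] rot [179.11   0.46 154.9 ] F [-0.1 -0.5  0.6] w 0.0177
  tool shift cm [ -7.38 -26.07   1.96] turn deg [ 1.02  0.1  44.02]
```

View pics/d5.png

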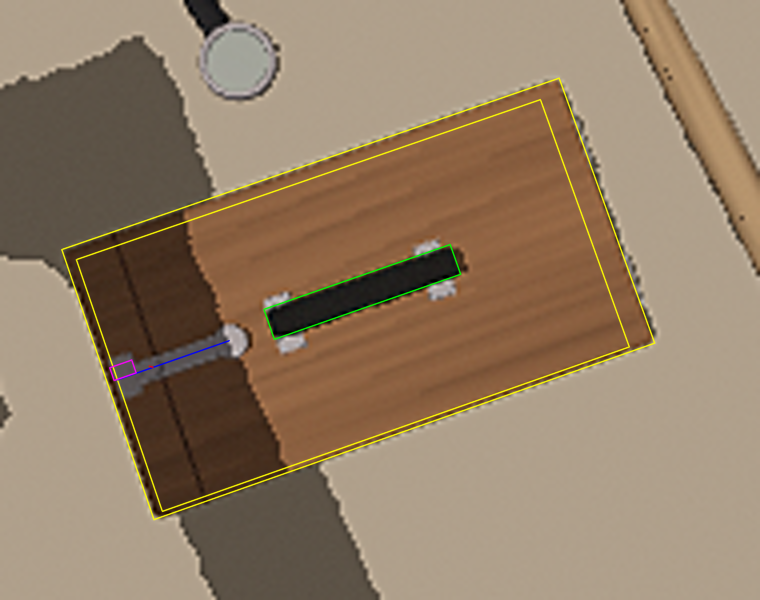

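The overlay on the re-measured pose (bar centre 0.550, -0.006; axis 21°) matches the lid, handle and latch. Next I'll turn the tool and open the fingers.

>>> {"fn": "servo_tool", "kwargs": {
  "plan": [
    [1, [0, 0, 0], [1, 0, 7]],
    [1, [0, 0, 0], [0, 0, 7]],
    [1, [0, 0, 0], [0, 0, 7]],
    [1, [0, 0, 0], [0, 0, 7]],
    [1, [0, 0, 0], [0, 0, 7]],
    [1, [0, 0, 0], [0, 0, 7]],
    [1, [0, 0, 0], [0, 0, 3]],
    [1, [0, 0, 0], [0, 0, 0]]
  ]
}}

```text
time_s: 5.68
tool_pos: [0.5926, 0.243, 0.2074]
tool_rot: [179.8, 0.6, 107.8]
force: [-0.6, -0.4, 0.2]
grip_width: 0.0628
```

```bash
python3 -c "
from h import *
go([.550,-.006,.18],111)"
```

```text
t 5.68 pos [0.5926 0.243  0.2074] rot [179.82   0.6  107.84] F [-0.6 -0.4  0.2] w 0.0628
  tool shift cm [-22.37 -11.69   2.94] turn deg [ 0.16  0.61 -3.16]
```

>>> {"fn": "servo_tool", "kwargs": {
  "plan": [
    [1, [-2.9, -1.5, 0], [0, 0.6, -1.5]],
    [1, [-2.9, -1.5, 0], [0, 0, -1]],
    [1, [-2.9, -1.5, 0], [0, 0, -0.5]],
    [1, [-2.9, -1.5, 0], [0, 0, 0]],
    [1, [-2.9, -1.5, 0], [0, 0, 0]],
    [1, [-2.5, -1.3, 0], [0, 0, 0]],
    [1, [-1.5, -0.8, 0], [0, 0, 0]],
    [1, [0, 0, 0], [0, 0, 0]],
    [1, [0, 0, 0], [0, 0, 0]]
  ]
}}

```text
time_s: 6.43
tool_pos: [0.5602, 0.0153, 0.2097]
tool_rot: [179.6, -0.2, 111.1]
force: [0.3, 0.8, 0.5]
grip_width: 0.0871
```

```bash
python3 -c "
from h import *
go([.550,-.006,.15],111)"
```

```text
t 6.43 pos [0.5602 0.0153 0.2097] rot [ 1.7965e+02 -1.5000e-01  1.1114e+02] F [0.3 0.8 0.5] w 0.0871
  tool shift cm [-1.63 -1.76  5.96] turn deg [ 0.35 -0.15  0.14]
```

>>> {"fn": "servo_tool", "kwargs": {
  "plan": [
    [1, [-0.9, -1, 1], [0.3, -0.1, 0]],
    [1, [-0.7, -0.8, 1.5], [0, 0, 0]],
    [1, [0, 0, 1.5], [0, 0, 0]],
    [1, [0, 0, 1], [0, 0, 0]],
    [1, [0, 0, 0], [0, 0, 0]],
    [1, [0, 0, 0], [0, 0, 0]]
  ]
}}

```text
time_s: 6.93
tool_pos: [0.5493, -0.002, 0.1597]
tool_rot: [179.7, -0.2, 111.7]
force: [0.1, -0.7, 0.7]
grip_width: 0.0871
```

```bash
python3 -c "
from h import *
go([.550,-.006,.094],111)"
```

```text
t 6.93 pos [ 0.5493 -0.002   0.1597] rot [179.68  -0.2  111.66] F [ 0.1 -0.7  0.7] w 0.0871
  tool shift cm [-0.42 -0.12  6.57] turn deg [ 0.32 -0.2   0.66]
```

>>> {"fn": "servo_tool", "kwargs": {
  "plan": [
    [1, [-0.4, -0.1, 1.5], [0.3, -0.2, 0.6]],
    [1, [0, 0, 1.5], [0, 0, 0]],
    [1, [0, 0, 1.5], [0, 0, 0]],
    [1, [0, 0, 1.2], [0, 0, 0]],
    [1, [0, 0, 0.6], [0, 0, 0]],
    [1, [0, 0, 0], [0, 0, 0]],
    [1, [0, 0, 0], [0, 0, 0]]
  ]
}}

```text
time_s: 7.52
tool_pos: [0.5533, -0.0026, 0.0937]
tool_rot: [179.8, 0.1, 111.4]
force: [-1.9, -0.3, -0.3]
grip_width: 0.087
```

```bash
python3 -c "
from h import *
go([.550,-.006,.094],111)"
```

```text
t 7.52 pos [ 0.5533 -0.0026  0.0937] rot [1.7978e+02 1.1000e-01 1.1135e+02] F [-1.9 -0.3 -0.3] w 0.0870
  tool shift cm [-0.2  -0.43 -0.03] turn deg [0.22 0.11 0.35]
```

>>> {"fn": "servo_tool", "kwargs": {
  "plan": [
    [1, [-0.3, -0.4, 0], [0, 0, 0.3]],
    [0.6, [0, 0, 0], [0, 0, 0]],
    [0.3, [0, 0, 0], [0, 0, 0]],
    [0, [0, 0, 0], [0, 0, 0]],
    [0, [0, 0, 0], [0, 0, 0]],
    [0, [0, 0, 0], [0, 0, 0]],
    [0, [0, 0, 0], [0, 0, 0]],
    [0, [0, 0, 0], [0, 0, 0]],
    [0, [0, 0, 0], [0, 0, 0]],
    [0, [0, 0, 0], [0, 0, 0]]
  ],
  "force": 45
}}

```text
time_s: 8.35
tool_pos: [0.553, -0.0072, 0.0974]
tool_rot: [179.4, 0.2, 111.0]
force: [-0.5, 0.4, -0.6]
grip_width: 0.0348
```

>>> {"fn": "servo_tool", "kwargs": {
  "plan": [
    [0, [0, 0, -0.4], [0, 0, 0]],
    [0, [0, 0, -0.4], [0, 0, 0]],
    [0, [0, 0, -0.3], [0, 0, 0]],
    [0, [0, 0, 0], [0, 0, 0]]
  ]
}}

```text
time_s: 8.68
tool_pos: [0.552, -0.0072, 0.1084]
tool_rot: [179.5, 0.2, 111.0]
force: [0.0, -0.4, -6.9]
grip_width: 0.016
```

The fingers only closed during the lift rows (I misjudged how long they take), so the bar may be held low on the pads. The case is only mm up, so I'll set it back down and regrip properly.

>>> {"fn": "servo_tool", "kwargs": {
  "plan": [
    [0, [0, 0, 0.4], [0, 0, 0]],
    [0, [0, 0, 0.4], [0, 0, 0]],
    [0, [0, 0, 0.3], [0, 0, 0]],
    [0, [0, 0, 0], [0, 0, 0]],
    [0.35, [0, 0, 0], [0, 0, 0]],
    [0.35, [0, 0, 0], [0, 0, 0]],
    [0.35, [0, 0, 0], [0, 0, 0]],
    [0.35, [0, 0, 0], [0, 0, 0]]
  ]
}}

```text
time_s: 9.35
tool_pos: [0.5526, -0.0073, 0.1084]
tool_rot: [179.4, -0.1, 111.0]
force: [-0.5, 0.4, 0.3]
grip_width: 0.0291
```

```bash
python3 -c "
from h import *
go([.5505,-.0065,.094],111)"
```

```text
t 9.35 pos [ 0.5526 -0.0073  0.1084] rot [ 1.7943e+02 -1.3000e-01  1.1101e+02] F [-0.5  0.4  0.3] w 0.0291
  tool shift cm [ 0.14 -0.18  1.44] turn deg [ 0.57 -0.13  0.01]
```

>>> {"fn": "servo_tool", "kwargs": {
  "plan": [
    [0.35, [0.1, -0.1, 0.7], [0.5, -0.1, 0]],
    [0.35, [0, 0, 0.5], [0, 0, 0]],
    [0.35, [0, 0, 0.2], [0, 0, 0]],
    [0.35, [0, 0, 0.2], [0, 0, 0]],
    [0.35, [0, 0, 0], [0, 0, 0]]
  ]
}}

```text
time_s: 9.77
tool_pos: [0.551, -0.0063, 0.0896]
tool_rot: [-179.9, -0.0, 111.0]
force: [-0.1, 0.3, -0.1]
grip_width: 0.0305
```

>>> {"fn": "servo_tool", "kwargs": {
  "plan": [
    [0, [0, 0, 0], [0, 0, 0]],
    [0, [0, 0, 0], [0, 0, 0]],
    [0, [0, 0, 0], [0, 0, 0]],
    [0, [0, 0, 0], [0, 0, 0]],
    [0, [0, 0, 0], [0, 0, 0]],
    [0, [0, 0, 0], [0, 0, 0]],
    [0, [0, 0, 0], [0, 0, 0]]
  ]
}}

```text
time_s: 10.35
tool_pos: [0.5511, -0.0062, 0.0892]
tool_rot: [-180.0, 0.0, 111.0]
force: [1.1, -0.9, -1.1]
grip_width: 0.0153
```

Gripped on a still case: width 15 mm, centred. Lifting.

>>> {"fn": "servo_tool", "kwargs": {
  "plan": [
    [0, [0, 0, -0.3], [0, 0, 0]],
    [0, [0, 0, -0.6], [0, 0, 0]],
    [0, [0, 0, -0.8], [0, 0, 0]],
    [0, [0, 0, -0.8], [0, 0, 0]],
    [0, [0, 0, -0.8], [0, 0, 0]],
    [0, [0, 0, -0.8], [0, 0, 0]],
    [0, [0, 0, -0.8], [0, 0, 0]],
    [0, [0, 0, -0.8], [0, 0, 0]],
    [0, [0, 0, -0.8], [0, 0, 0]],
    [0, [0, 0, -0.8], [0, 0, 0]],
    [0, [0, 0, -0.8], [0, 0, 0]],
    [0, [0, 0, -0.6], [0, 0, 0]],
    [0, [0, 0, -0.4], [0, 0, 0]],
    [0, [0, 0, 0], [0, 0, 0]],
    [0, [0, 0, 0], [0, 0, 0]]
  ]
}}

```text
time_s: 11.6
tool_pos: [0.5481, -0.0069, 0.188]
tool_rot: [-179.6, -0.1, 111.0]
force: [0.2, -0.3, -6.3]
grip_width: 0.0151
```

```bash
python3 - <<'E'
from h import *
go([.551,-.006,.192],111)
im,K,R,t=cam("scene"); x0,y0=170,60
o=env.get_obs()["tool_pos"]
r=cv2.resize(im[y0:y0+190,x0:x0+250],None,fx=3,fy=3,interpolation=cv2.INTER_CUBIC)
M=np.array([[3,0,-3*x0],[0,3,-3*y0],[0,0,1.]])@K
dz=np.array([0,0,o[2]-.0892]); P=[.551,-.006,np.radians(21)]
r=overlay(r,P,0,M,R,t+R@dz)
cv2.imwrite("pics/e6.png",r)
E
```

```text
t 11.60 pos [ 0.5481 -0.0069  0.188 ] rot [-1.7959e+02 -9.0000e-02  1.1099e+02] F [ 0.2 -0.3 -6.3] w 0.0151
  tool shift cm [-0.02  0.3  -0.4 ] turn deg [-0.41 -0.09 -0.01]
```

View pics/e6.png

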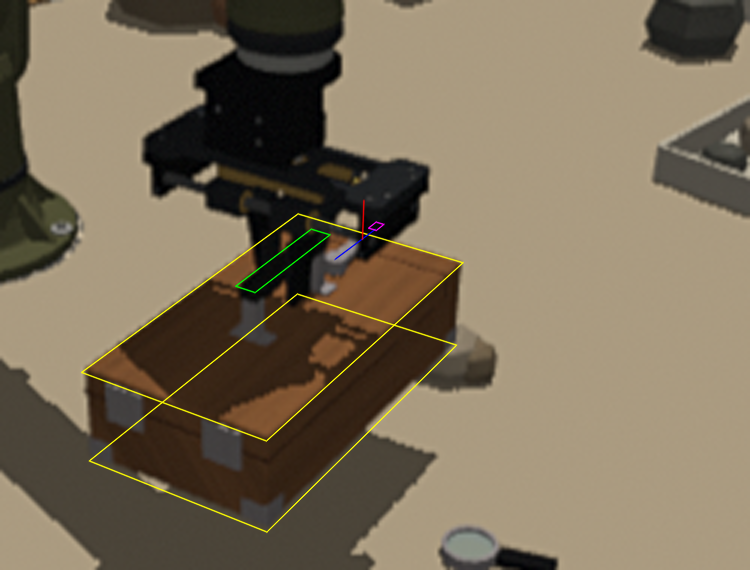

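The case hangs level about 99 mm up, matching the lifted overlay with only the usual 2 px scene offset. The stone and lens are visible where they lay. I'll hold still for over a second and compare.

>>> {"fn": "servo_tool", "kwargs": {
  "plan": [
    [0, [0, 0, 0], [0, 0, 0]],
    [0, [0, 0, 0], [0, 0, 0]],
    [0, [0, 0, 0], [0, 0, 0]],
    [0, [0, 0, 0], [0, 0, 0]],
    [0, [0, 0, 0], [0, 0, 0]],
    [0, [0, 0, 0], [0, 0, 0]],
    [0, [0, 0, 0], [0, 0, 0]],
    [0, [0, 0, 0], [0, 0, 0]],
    [0, [0, 0, 0], [0, 0, 0]],
    [0, [0, 0, 0], [0, 0, 0]],
    [0, [0, 0, 0], [0, 0, 0]],
    [0, [0, 0, 0], [0, 0, 0]],
    [0, [0, 0, 0], [0, 0, 0]],
    [0, [0, 0, 0], [0, 0, 0]],
    [0, [0, 0, 0], [0, 0, 0]],
    [0, [0, 0, 0], [0, 0, 0]],
    [0, [0, 0, 0], [0, 0, 0]],
    [0, [0, 0, 0], [0, 0, 0]],
    [0, [0, 0, 0], [0, 0, 0]],
    [0, [0, 0, 0], [0, 0, 0]]
  ]
}}

```text
time_s: 13.32
tool_pos: [0.5466, -0.007, 0.1855]
tool_rot: [-179.3, -0.1, 111.0]
force: [-0.9, -0.2, -6.3]
grip_width: 0.015
```

```bash
python3 - <<'E'
from h import *
go([.551,-.006,.192],111); print(env.get_obs()["wrist_torque"].round(2))
a,K,R,t=cam("scene"); b=cam("scene")[0]; T=cam("top")[0]
print("change",np.abs(a.astype(int)-b).max())
def crop(im,x0,y0,w,h,s): return cv2.resize(im[y0:y0+h,x0:x0+w],(s*w,s*h),interpolation=cv2.INTER_CUBIC)
cv2.imwrite("pics/f7.png",np.hstack([crop(a,255,115,75,75,5),crop(T,150,90,300,187,2)[:375,:420]]))
E
```

```text
t 13.32 pos [ 0.5466 -0.007   0.1855] rot [-1.7933e+02 -1.2000e-01  1.1099e+02] F [-0.9 -0.2 -6.3] w 0.0150
  tool shift cm [-0.07  0.43 -0.65] turn deg [-0.67 -0.12 -0.01]
[-0.1  -0.07 -0.03]
change 8Traceback (most recent call last):
  File "<stdin>", line 6, in <module>
    return _nx.concatenate(arrs, 1, dtype=dtype, casting=casting)
           ~~~~~~~~~~~~~~~^^^^^^^^^^^^^^^^^^^^^^^^^^^^^^^^^^^^^^^
ValueError: all the input array dimensions except for the concatenation axis must match exactly, but along dimension 0, the array at index 0 has size 375 and the array at index 1 has size 374
```

```bash
python3 - <<'E'
from h import *
a=cam("scene")[0]; T=cam("top")[0]
def crop(im,x0,y0,w,h,s): return cv2.resize(im[y0:y0+h,x0:x0+w],(s*w,s*h),interpolation=cv2.INTER_CUBIC)
cv2.imwrite("pics/f7.png",np.hstack([crop(a,255,115,75,75,5),crop(T,150,90,212,188,2)[:375]]))
E
```

```text
(no output)
```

View pics/f7.png

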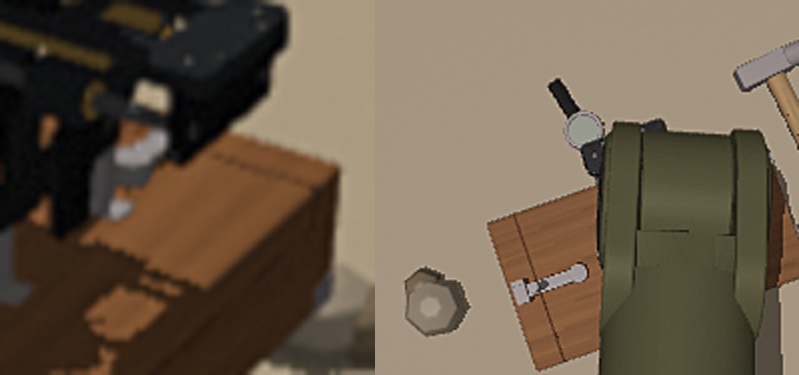

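The top half shows the latch from its boss (580,272) into the keeper (522,290), still closed. The stone (430,305), lens (585,130) and hammer are where they lay. Handing in.

```bash
python3 -c "
from cell import env
print(env.get_obs()['joint_velocities'].round(2)); print(env.sign_off())"
```

```text
[ 0.03  0.11 -0.08 -0.01 -0.02 -0.1   0.03]
the job is handed in; nothing more can be done
None
```

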